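Close up the row in the store cupboard

TASK

Tidy the row on the cupboard board by pushing only, without gripping or lifting anything: push the lidded tub into the corner of the wooden battens so that it sits flush against both the long back batten and the short end batten, and push the carton up beside it so that it sits flush against the back batten and snug against the tub. Leave the tin, the jar and the screwdriver where they are, and finish with the hand clear of everything.

Things in the scene. Friction and masses are not known exactly. Their poses are not given: they have to be found in the camera images.
- corner: Fixed L of two dark wooden battens, 36 mm high, 20 thick. Origin: on the board, where their inner faces meet. x points across the long back batten, away from the robot; y along it to the robot's left. Back batten: inner face x = 0, from y = 20 to -510 mm. End batten: inner face y = 0, from x = 0 to -170. The row stands at negative x and y. Place and yaw (up to 0.08 rad) vary.
- tub: Closed storage tub, grey with white lid, straight sides, 95 mm (its x) by 150 (its y) by 58 high, 0.35 to 0.7 kg, too wide to grip. Origin: centre of underside, z up. Starts in front of the back batten, within 0.25 rad of square to it. Flush, its long side is along the back batten and its origin at x = -47.5, y = -75 mm in the corner's frame.
- carton: Closed cardboard carton, 95 mm (its x) by 100 (its y) by 52 high, 0.25 to 0.5 kg, too wide to grip. Origin: centre of underside, z up. Starts right of the tub as the robot sees it, within 0.25 rad of square to the back batten. Finished, its x still points across the back batten and its origin is at x = -47.5, y = -200 mm in the corner's frame.
- tin: Bystander: a tin, 66 mm across, 95 mm high, standing to the left in front of the end batten. Origin: centre of its underside.
- jar: Bystander: a jar with a lid, 60 mm across, 85 mm high, standing on the outer (left) side of the end batten, 15 to 50 mm from it. Origin: centre of its underside.
- screwdriver: Bystander: a screwdriver lying at the far right, roughly along the robot's x, about 200 mm long and 26 mm thick. Origin: near its middle, at its underside.
There are look-alikes about, which are no part of the job. Of the things like the carton, leave any that is blue or purple; of the rest the larger one is meant.

How it is judged:
By the outcome, as a careful person would: the job done as asked, in the order asked, and still so for the second after the job is handed in, with the robot touching nothing.
It also fails if it takes over 67 s, if anything falls off the work surface, if the arm or the gripper's body presses on something with over 40 N, if the wrist force passes 120 N, or if a joint passes its speed limit or range.

ROBOT

A 7-joint arm with a two-finger parallel gripper is mounted at the origin on the work surface. World frame = base frame: x ahead of the robot, y to its left, z up, the work surface at z = 0. Lengths are in m, angles in degrees, forces in N, time in s.
With the tool pointing down it reaches from about 0.4 to 0.875 m from the base axis. Payload 19.3 kg.
Tool frame: the origin (TCP) lies at the very end of the fingers, on their centre line; the grasp point (between the pads) lies 19 mm behind it (bot.hold_point_z is the distance from the TCP to the grasp point, in m); z points along the fingers, y is the line along which they close (so a half turn about z gives the same grasp; the last joint's range is limited). The gripper opens to 85 mm and grips with 20 to 120 N. Pads are 22 mm wide; open, the fingers measure 114 mm over their backs; the gripper's body (76 mm by 85 mm) begins 54 mm behind the grasp point. The pads swing forward as they close: fully open they stand 13 mm farther back than shut.
Start: joints at [-71.517, 29.874, -2.08, 91.645, 1.215, 58.505, -6.463], TCP at [0.239, 0.577, 0.231] pointing down, gripper open.
Joint ranges: [-166.77, 166.77], [-17.47, 122.26], [-85.68, 81.53], [9.62, 139.38], [-72.42, 252.41], [9.2, 110.78], [-144.41, 144.41]. Speed limits (degrees/s): [108.29, 108.29, 136.94, 136.94, 172.46, 172.46, 172.46].

INTERFACE

Orientations are given as a 3x3 rotation matrix whose columns are the frame's x, y, z axes.
In Python, from station import bot gives the robot as it stands. Calls block until the motion is done:
- bot.movep(position, orientation): joint-space move of the TCP to a pose.
- bot.move_l(position, speed=0.15, attitude=None, max_force=None): straight line of the TCP; attitude=None keeps the orientation; speed is the mean speed in m/s. With max_force (N) it stops when the force on the tool has changed by that much, and returns True; else False.
- bot.move_joints(angles): joint-space move.
- bot.set_gripper(opening, grip_force=None): opening from 0.0 (shut) to 1.0 (fully open); grip_force is the grip in N (None keeps the last); returns when the fingers have stopped.
- bot.wait(seconds).
- bot.solve_ik(position, orientation): joint angles nearest the present ones, or None.
- bot.state(): the state.
- bot.get_image(name): name is "side" or "top" or "wrist"; returns the picture (480x640x3 uint8, blue, green, red); there is no depth.
- bot.get_calibration(name): a dict with "fx", "fy", "cx", "cy" (pixels), "k1" (the pictures are not rectified: a ray, as slopes to the right and down, at radius r is drawn at 1 + k1 r^2 times it, then the intrinsics apply), "rvec" (rotation vector, rad) and "tvec" (3), from world to camera coordinates, as OpenCV has them; the wrist camera has in their place "hand_eye" (4x4, takes a point from camera to tool coordinates, whose origin is the TCP and whose axes are the flange's). Camera axes: x right, y down, z forward; pixel columns grow to the right and rows downward; lengths in m; the calibration is good to about 2 mm. A picture is of the moment at which its call begins: read the wrist's pose just before it. get_calibration takes no time and is no camera call.
A pose or a line that the arm cannot do raises bot.IKError and nothing moves.
- bot.hand_in(): hands the job in; it is judged then, once.
The state is a dict: "time_s": time; "joints": joint angles; "dq": joint speeds; "effort": joint torques, N m; "tool_pos": TCP position; "eef_rot": TCP orientation; "force": force on the tool from outside, world axes, zero at the start; "moment": the same for the moment, N m; "opening": opening from 0.0 (shut) to 1.0 (fully open); "grasp_force": force on a finger pad.
Only numpy, scipy, OpenCV 4.12 (cv2) and the standard library are available. Lean on these libraries where they do the work, as an engineer would, in place of code of your own. Each camera call takes 0.05 s, during which the arm holds its last target. There are 200 camera calls.

## Working session

There is one attempt and no reset: what is moved stays moved. The work goes in short steps, each a Python script; the robot and the scene stay as the last script left them, time stands still between calls to the robot, and variables do not carry over. Pictures are saved under pics/ and viewed, at most 10 in all, crops included, and the job is handed in when it is done.

```bash
ls; mkdir -p pics; python3 - <<'E'
from station import bot
import cv2
for n in("top","side"):
    cv2.imwrite(f"pics/{n}0.png",bot.get_image(n)); print(n,bot.get_calibration(n))
print(bot.get_calibration("wrist")); s=bot.state();print(s["time_s"],s["force"])
E
```

```text
pics
top {'fx': 539.6390679486407, 'fy': 539.6390679486407, 'cx': 319.856189303781, 'cy': 231.9815907380025, 'k1': -0.05234187129568006, 'rvec': array([ 2.1377991 , -2.15278939,  0.1673878 ]), 'tvec': array([-0.05388914,  0.53065989,  1.23158974])}
side {'fx': 551.5309528046131, 'fy': 551.5309528046131, 'cx': 320.7861325762169, 'cy': 239.4004825730951, 'k1': -0.08290959651135787, 'rvec': array([ 2.37112413, -0.28259626,  0.08679984]), 'tvec': array([-0.53117156,  0.07997453,  1.22440269])}
{'fx': 336.6301906393813, 'fy': 336.6301906393813, 'cx': 319.1463510321469, 'cy': 237.0420412182448, 'k1': 0.018122177264576208, 'hand_eye': array([[-6.55499350e-04, -9.62918976e-01, -2.69789949e-01,
         6.65706929e-02],
       [ 9.99999500e-01, -8.34988356e-04,  5.50528701e-04,
         6.33066050e-04],
       [-7.55385999e-04, -2.69789454e-01,  9.62919041e-01,
        -1.42096830e-01],
       [ 0.00000000e+00,  0.00000000e+00,  0.00000000e+00,
         1.00000000e+00]])}
0.1 [ 0.16711074  0.06249346 -0.20257935]
```

View pics/top0.png

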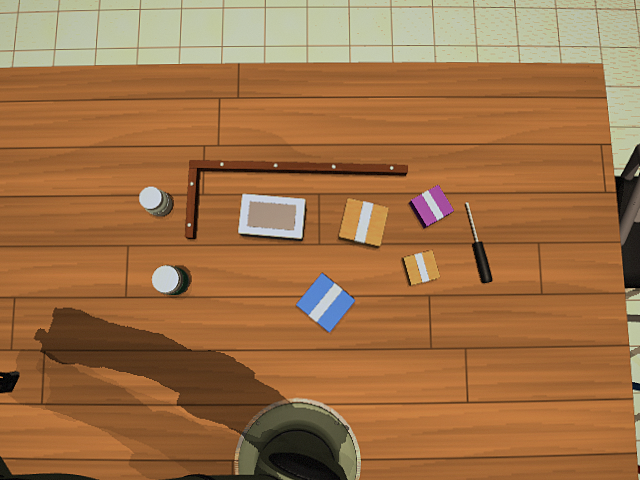

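View pics/side0.png

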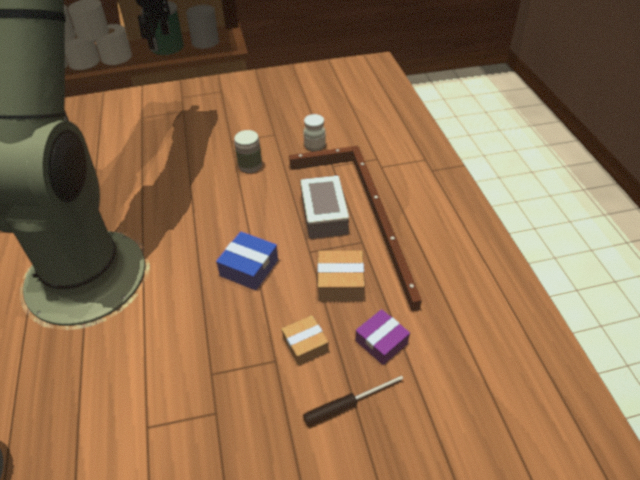

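The top view shows the corner near (198,170), the tub at (272,217) and the target carton (larger orange) at (363,223). The blue box at (326,302), purple box at (431,206) and small orange box at (421,268) are decoys. The tin is at (171,280), the jar at (152,198) and the screwdriver at (480,245).

```bash
cat > h.py <<'E'
import numpy as np, cv2
from station import bot
def cam(name,st=None):
    c=bot.get_calibration(name)
    if name!="wrist":
        R=cv2.Rodrigues(c["rvec"])[0]; return c,R.T,-R.T@c["tvec"]
    T=np.eye(4);T[:3,:3]=np.array(st["eef_rot"]);T[:3,3]=st["tool_pos"];T=T@c["hand_eye"]
    return c,T[:3,:3],T[:3,3]
def ray(name,uv,z,st=None):
    c,R,o=cam(name,st); uv=np.atleast_2d(np.float64(uv))
    d=(uv-[c["cx"],c["cy"]])/[c["fx"],c["fy"]]; p=d.copy()
    for _ in range(15): p=d/(1+c["k1"]*(p**2).sum(1,keepdims=True))
    w=np.c_[p,np.ones(len(p))]@R.T
    return (o+w*((z-o[2])/w[:,2])[:,None])[:,:2]
def proj(name,P,st=None):
    c,R,o=cam(name,st); q=(np.atleast_2d(P)-o)@R; p=q[:,:2]/q[:,2:]
    p=p*(1+c["k1"]*(p**2).sum(1,keepdims=True)); return p*[c["fx"],c["fy"]]+[c["cx"],c["cy"]]
E
python3 - <<'E'
import cv2
im=cv2.imread("pics/top0.png"); 
c=cv2.resize(im[145:260,175:415],None,fx=3.3,fy=3.3,interpolation=cv2.INTER_CUBIC);cv2.imwrite("pics/crop.png",c)
h=cv2.cvtColor(im,cv2.COLOR_BGR2HSV)
for y,x in [(165,250),(169,300),(200,192),(180,260),(217,243),(217,270),(240,270),(225,350),(223,364),(244,360),(221,343),(255,420)]: print(x,y,im[y,x],h[y,x])
E
```

```text
250 165 [ 23  56 114] [ 11 204 114]
300 169 [ 27  52 102] [ 10 188 102]
192 200 [ 30  60 116] [ 10 189 116]
260 180 [ 59 109 175] [ 13 169 175]
243 217 [220 208 202] [110  21 220]
270 217 [128 145 166] [ 13  58 166]
270 240 [ 41  77 120] [ 14 168 120]
350 225 [ 74 145 203] [ 17 162 203]
364 223 [206 206 199] [ 90   9 206]
360 244 [17 43 68] [ 15 191  68]
343 221 [ 80 154 208] [ 17 157 208]
420 255 [211 211 202] [ 90  11 211]
```

View pics/crop.png

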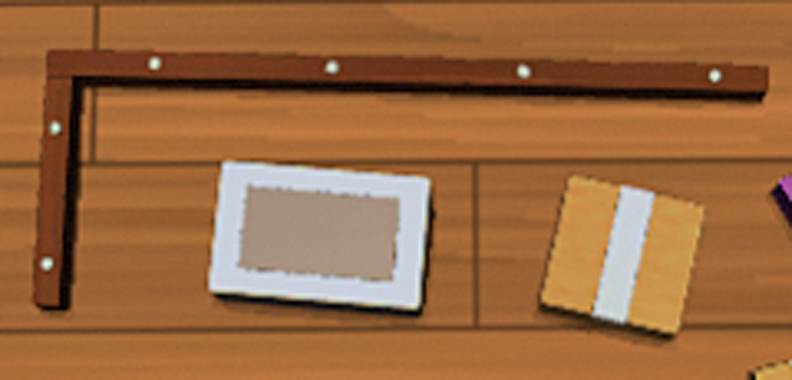

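```bash
cat > meas.py <<'E'
from h import *
def box(im,roi,z,f,shape,name="top",st=None):
    x0,y0,x1,y1=roi; m=f(im[y0:y1,x0:x1].astype(int)).astype(np.uint8)
    m=cv2.morphologyEx(m,cv2.MORPH_CLOSE,np.ones((3,3)))
    c=max(cv2.findContours(m,cv2.RETR_EXTERNAL,cv2.CHAIN_APPROX_NONE)[0],key=cv2.contourArea)[:,0]+[x0,y0]
    w=ray(name,c,z,st); (cx,cy),(a,b),t=cv2.minAreaRect((w*1000).astype(np.float32))
    # longest edge direction (deg): report angle such that axis nearest world x
    if t>45: t-=90; a,b=b,a
    return np.array([cx,cy]),a,b,t   # a along ~x, b along ~y, t yaw deg
bright=lambda i:(i[...,1]>130)|((i[...,0]>115))
dark=lambda i:(i[...,2]>82)&(i[...,2]<142)&(i[...,1]<80)
E
python3 - <<'E'
from meas import *
im=cv2.imread("pics/top0.png")
print("tub",box(im,(228,185,320,250),.058,bright,0))
print("carton",box(im,(330,188,398,256),.052,bright,0))
print("back",box(im,(204,150,420,185),.036,dark,0))
print("end",box(im,(180,176,206,245),.036,dark,0))
print("decoys",box(im,(400,245,443,290),.045,bright,0), box(im,(290,268,360,336),.052,lambda i:i[...,0]>150,0), box(im,(405,180,460,232),.04,lambda i:i[...,0]>i[...,1]+25,0))
print(ray("top",[[171,280],[152,198]],.09), ray("top",[[199,170]],.036))
st=bot.state();print(np.round(proj("top",[st["tool_pos"]])))
E
```

```text
tub (array([567.46472168,  55.31026459]), 95.59699249267578, 150.58697509765625, -5.2656097412109375)
carton (array([ 552.73736572, -159.68409729]), 97.33480834960938, 98.39496612548828, -13.577186584472656)
back (array([692.72558594, -22.38168335]), 42.358306884765625, 494.1037292480469, -4.6923370361328125)
end (array([591.29064941, 256.90655518]), 156.2910614013672, 36.84403610229492, 2.6445107460021973)
decoys (array([ 445.50115967, -293.76031494]), 69.25334930419922, 69.4376449584961, 13.91124153137207) (array([365.91668701, -68.67031097]), 94.80282592773438, 98.88674926757812, -39.86935806274414) (array([ 580.20355225, -301.69650269]), 74.65902709960938, 36.73772430419922, 28.879268646240234)
[[0.41611535 0.2769564 ]
 [0.6041276  0.32722949]] [[0.68408409 0.2328215 ]]
[[ -2. 366.]]
```

```bash
cat > corner.py <<'E'
from meas import *
im=cv2.imread("pics/top0.png").astype(float)[...,2]
def cross(v,thr):
    i=np.where((v[:-1]>=thr)&(v[1:]<thr))[0]
    return None if len(i)==0 else i[0]+(v[i[0]]-thr)/(v[i[0]]-v[i[0]+1])
B=[];Bi=[]
for u in range(205,402,2):
    k=cross(im[150:182,u],142)
    if k is not None:
        B.append((u,150+k)); j=cross(im[int(150+k)+4:190,u],78)
        if j is not None: Bi.append((u,int(150+k)+4+j))
E=[];Ei=[]
for r in range(180,236,2):
    k=cross(im[r,178:200],142)
    if k is not None:
        E.append((178+k,r)); j=cross(im[r,int(178+k)+4:206],78)
        if j is not None: Ei.append((int(178+k)+4+j,r))
def fit(P,off=.5):
    w=ray("top",P,.036); vx,vy,x,y=cv2.fitLine(w.astype(np.float32),cv2.DIST_HUBER,0,.001,.001).ravel()
    return np.array([x,y]),np.array([vx,vy])
L={k:fit(v) for k,v in dict(B=B,Bi=Bi,E=E,Ei=Ei).items()}
if __name__=="__main__":
  for k,(p,d) in L.items():
    print(k,p,np.degrees(np.arctan(-d[0]/d[1])) if k[0]=="B" else 0, np.degrees(np.arctan2(d[1],d[0])))
yawB=-np.arctan(L["B"][1][0]/L["B"][1][1]); yawI=-np.arctan(L["Bi"][1][0]/L["Bi"][1][1])
yaw=(yawB+yawI)/2
X=np.array([np.cos(yaw),np.sin(yaw)]);Y=np.array([-X[1],X[0]])
bx=(L["B"][0]@X-.020); bxi=L["Bi"][0]@X; ey=L["E"][0]@Y-.020; eyi=L["Ei"][0]@Y
O=X*(bx+bxi)/2+Y*(ey+eyi)/2
R=np.array([X,Y]).T
toC=lambda p:R.T@(np.asarray(p)[:2]-O)
toW=lambda p:O+R@np.asarray(p)[:2]
if __name__=="__main__":
  print("yaw",np.degrees(yaw),"bx",bx,bxi,"ey",ey,eyi,"O",O)
  for n,p,t in(("tub",(.5675,.0553),-5.27),("carton",(.5527,-.1597),-13.58),("tin",(.416,.277),0),("jar",(.604,.327),0)): print(n,toC(p)*1000,t-np.degrees(yaw))
E
python3 corner.py
```

```text
B [0.703999   0.00121102] -1.5853937 88.414604
Bi [ 0.6837938  -0.00116453] -1.7063494 88.29365
E [0.5993263  0.26177505] 0 -2.3274953
Ei [0.60217035 0.24219024] 0 -1.8421365
yaw -1.6458714 bx 0.68367374 0.6835451 ey 0.25888082 0.2593858 O [0.6907702  0.23939183]
tub [-117.93187744 -187.55643822] -3.6241286
carton [-126.55055696 -402.89281732] -11.934129
tin [-275.73702222   29.70072015] 1.6458714
jar [-89.25068423  85.0798132 ] 1.6458714
```

```bash
cat > mv.py <<'E'
from corner import *
Zp=.014
def Rt(d,flip=1):   # tool y along corner direction d ('X' or 'Y')
    y=(X if d=='X' else Y)*flip; y=np.array([y[0],y[1],0]); z=np.array([0,0,-1.]); return np.c_[np.cross(y,z),y,z]
def W(c,z): return [*toW(np.asarray(c)/1000),z]
def pick(c,d):
    j0=np.array(bot.state()["joints"]); best=None
    for f in(1,-1):
        q=bot.solve_ik(W(c,Zp),Rt(d,f))
        if q is not None:
            e=np.abs(np.array(q)-j0).max()
            if best is None or e<best[0]: best=(e,f,q)
    return best
def rep(s,hit=None):
    st=bot.state(); print(s,hit,"t",round(st["time_s"],2),"tcp_c",np.round(toC(st["tool_pos"])*1000,1),"z",round(st["tool_pos"][2],4),"F",np.round(R.T@np.array(st["force"])[:2],1))
def push(start,end,d,opening,speed=.06,F=15,back=20,up=.13):
    b=pick(start,d); bot.set_gripper(opening)
    bot.movep(W(start,up),Rt(d,b[1])); bot.move_l(W(start,Zp),.2); rep("down")
    h=bot.move_l(W(end,Zp),speed,max_force=F); rep("push",h)
    v=np.array(start,float)-end; v/=np.linalg.norm(v)
    c=toC(bot.state()["tool_pos"])*1000+v*back
    bot.move_l(W(c,Zp),.1); bot.move_l(W(c,up),.25); return h
E
python3 - <<'E'
from mv import *
print(np.round(bot.state()["eef_rot"],2))
for c,d in(((-215,-187),'Y'),((-102,-187),'Y'),((-50,-300),'X'),((-50,-165),'X'),((-220,-403),'Y'),((-102,-403),'Y'),((-50,-480),'X')): b=pick(c,d); print(c,d,None if b is None else (b[1],np.round(b[2])))
print("purple corners", [np.round(toC(p)*1000) for p in ray("top",[[410,208],[433,186],[453,207]],.045)])
E
```

```text
[[-0.92  0.38 -0.  ]
 [ 0.38  0.92 -0.  ]
 [-0.   -0.   -1.  ]]
(-215, -187) Y (-1, array([-28.,  40.,  18., 123., -33.,  22., -74.]))
(-102, -187) Y (-1, array([-32.,  49.,  30., 106., -41.,  36., -67.]))
(-50, -300) X (1, array([-12.,  49.,  18.,  98., -23.,  37.,  18.]))
(-50, -165) X (1, array([-23.,  49.,  17.,  97., -22.,  37.,   4.]))
(-220, -403) Y (-1, array([  1.,  40.,  15., 121., -26.,  22., -55.]))
(-102, -403) Y (-1, array([-11.,  50.,  31., 104., -41.,  37., -47.]))
(-50, -480) X (1, array([  6.,  51.,  16.,  92., -20.,  40.,  30.]))
purple corners [array([ -90., -514.]), array([ -36., -569.]), array([ -86., -616.])]
```

```bash
python3 - <<'E'
from mv import *
push((-206,-187),(-98,-187),'Y',1.0)
E
```

```text
down None t 3.13 tcp_c [-205.6 -187. ] z 0.0146 F [-0.8  0.5]
push True t 4.64 tcp_c [-106.2 -187. ] z 0.0134 F [ 0.8 -0.4]
```

```bash
python3 - <<'E'
from mv import *
h=push((-50,-296),(-50,-152),'X',0.45)
h=push((-130,-78),(-98,-78),'Y',1.0,speed=.04)
E
```

```text
down None t 7.94 tcp_c [ -49.5 -296.3] z 0.0151 F [ 0.2 -0.6]
push True t 9.95 tcp_c [ -50.3 -161.6] z 0.0136 F [ 0.8 -2.9]
down None t 13.37 tcp_c [-129.4  -78.4] z 0.0149 F [0.1 0.2]
push True t 13.98 tcp_c [-106.1  -78.1] z 0.0136 F [-0.3  0.4]
```

```bash
python3 - <<'E'
from mv import *
push((-218,-403),(-98,-403),'Y',0.65)
b=pick((-218,-230),'Y');bot.movep(W((-260,-150),.2),Rt('Y',b[1]))
cv2.imwrite("pics/top1.png",bot.get_image("top"))
E
python3 -c "
import cv2;im=cv2.imread('pics/top1.png');cv2.imwrite('pics/crop1.png',cv2.resize(im[140:320,135:500],None,fx=2.1,fy=2.1))"
```

```text
down None t 17.37 tcp_c [-217.7 -403. ] z 0.0145 F [-0.1 -0.1]
push True t 19.04 tcp_c [-106.4 -402.9] z 0.0135 F [-0.3 -0.1]
```

View pics/crop1.png

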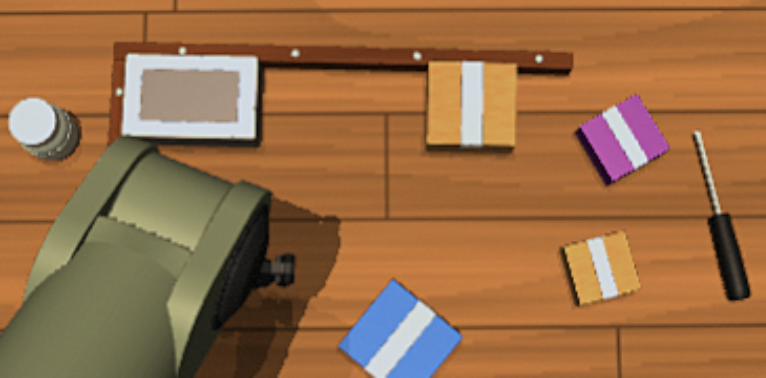

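The tub sits in the corner (crop 190,97) and the carton is flush on the back batten at (472,105). The purple box's nearest corner, at (577,130), is clear of the next push.

```bash
python3 - <<'E'
from meas import *
from mv import *
im=cv2.imread("pics/top1.png")
c,a,b,t=box(im,(330,168,390,216),.052,bright,0); p=toC(c/1000)*1000; print(p,a,b,t)
y=p[1]-b/2-11-14; print(y)
h=push((-48,y),(-48,-252),'X',0.4,back=20)
rep("done")
E
```

```text
[ -46.12190765 -393.43677284] 97.82904815673828 100.3025131225586 -2.3304824829101562
-468.58802940376665
down None t 23.8 tcp_c [ -47.6 -468.7] z 0.0152 F [-0.2 -0.7]
push True t 26.94 tcp_c [ -48.3 -259.5] z 0.0138 F [ 0.  -0.7]
done None t 27.91 tcp_c [ -48.2 -278.9] z 0.1304 F [ 0.2 -0.7]
```

```bash
python3 - <<'E'
from mv import *
push((-128,-200),(-98,-200),'Y',0.65,speed=.04)
push((-48,-278),(-48,-250),'X',0.4,speed=.03,F=20,back=20)
b=pick((-218,-230),'Y'); bot.movep(W((-100,-180),.28),Rt('Y',b[1])); bot.wait(.3)
import pickle
st=bot.state(); im=bot.get_image("wrist"); cv2.imwrite("pics/w1.png",im); pickle.dump(st,open("st.pkl","wb"))
bot.movep(W((-300,-400),.25),Rt('Y',b[1])); cv2.imwrite("pics/top2.png",bot.get_image("top")); rep("end")
im=cv2.imread("pics/top2.png");cv2.imwrite("pics/crop2.png",cv2.resize(im[150:250,180:330],None,fx=5,fy=5,interpolation=cv2.INTER_CUBIC))
E
```

```text
down None t 30.23 tcp_c [-127.5 -200.4] z 0.0148 F [-0.2  0. ]
push True t 30.8 tcp_c [-106.2 -199.9] z 0.0136 F [-0.1  0.7]
down None t 34.06 tcp_c [ -47.7 -278.2] z 0.0149 F [-0.5  0.2]
push True t 34.72 tcp_c [ -48.1 -259.5] z 0.0139 F [ 0.3 -3.2]
end None t 38.32 tcp_c [-298.9 -399.5] z 0.2502 F [-0.2  0. ]
```

View pics/w1.png

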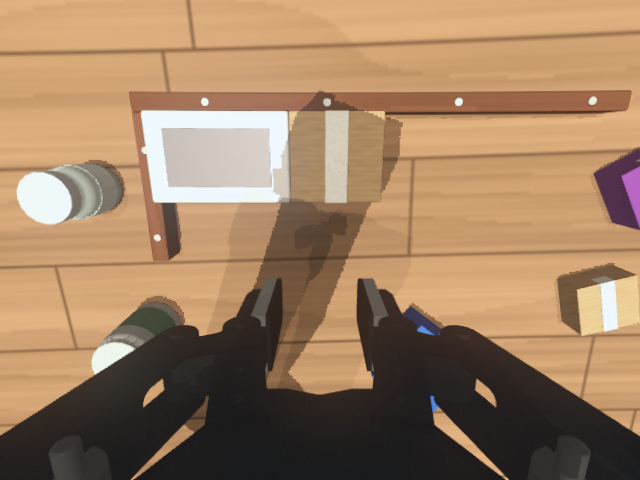

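View pics/crop2.png

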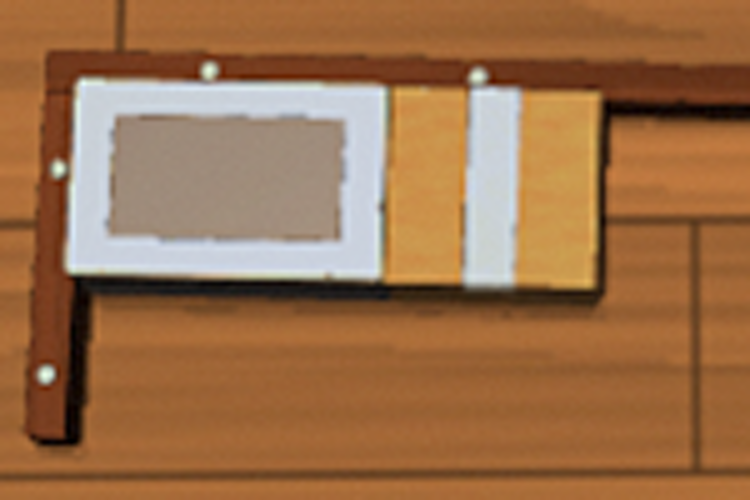

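The wrist and top crops show the tub in the corner and the carton tight against it at crop (387,185), with no visible gaps. I'll run a quick numeric check before handing in.

```bash
python3 - <<'E'
from meas import *
from mv import *
im=cv2.imread("pics/top2.png"); im0=cv2.imread("pics/top0.png")
for n,roi,z in(("tub",(193,155,257,212),.058),("carton",(258,155,312,216),.052)):
    c,a,b,t=box(im,roi,z,bright,0); print(n,toC(c/1000)*1000,a,b,t-np.degrees(yaw))
d=cv2.absdiff(im,im0).max(2)
for n,(x0,y0,x1,y1) in dict(tin=(150,262,192,298),jar=(136,182,176,218),driver=(462,200,494,284),purple=(408,184,456,230),small=(400,247,442,289)).items(): print(n,(d[y0:y1,x0:x1]>60).sum())
E
```

```text
tub [-44.80434712 -74.31149928] 101.6690673828125 150.37042236328125 1.2301915
carton [ -43.08519991 -200.68720427] 101.99307250976562 97.59687042236328 1.2527668
tin 0
jar 0
driver 0
purple 0
small 969
```

```bash
python3 - <<'E'
from mv import *
im=cv2.imread("pics/top2.png").astype(int)
for n,(x0,y0,x1,y1),z in(("tub",(193,155,257,212),.058),("carton",(258,155,312,216),.052)):
    m=bright(im[y0:y1,x0:x1]).astype(np.uint8); m=cv2.morphologyEx(cv2.morphologyEx(m,cv2.MORPH_CLOSE,np.ones((3,3))),cv2.MORPH_OPEN,np.ones((9,9)))
    c=max(cv2.findContours(m,0,1)[0],key=cv2.contourArea)[:,0]+[x0,y0]; w=ray("top",c,z)
    r=cv2.minAreaRect((w*1000).astype(np.float32)); print(n,toC(np.array(r[0])/1000)*1000,r[1],r[2]-np.degrees(yaw))
cv2.imwrite("pics/top3.png",cv2.resize(cv2.imread("pics/top2.png")[140:340],None,fx=1.25,fy=1.25))
E
```

```text
tub [-48.48378817 -74.41117856] (150.4523468017578, 94.33108520507812) 91.15522
carton [ -46.902267   -199.84350589] (95.20650482177734, 94.9531478881836) 91.593346
```

View pics/top3.png

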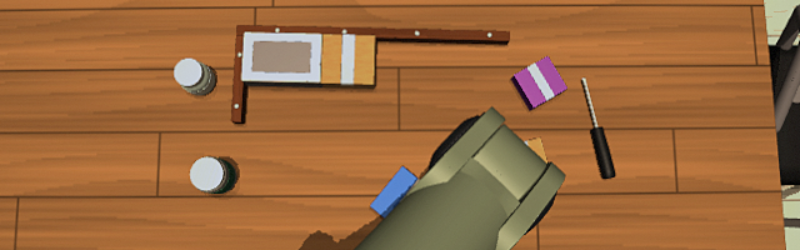

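```bash
python3 - <<'E'
from station import bot
print(bot.state()["time_s"],bot.hand_in())
E
```

```text
the job is handed in; nothing more can be done
38.3167 None
```

I pushed the tub into the corner and then the carton against it and the back batten, and handed in at 38 s. The final pictures show no visible gaps, the tin, jar and screwdriver unmoved, and the hand clear.

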